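# Register a slide carrier in a corner, then load it on the light box

### The job

Push the orange slide carrier along the blue board, without lifting it, until it sits flush against both aluminium fences of the corner. Then grip it there across its width, lift it off and lower it, without dropping it, into the four-cornered nest on the light box so that it lies flat between all four guides. Leave everything else on the bench where it is.

Things in the scene. Friction and masses are not known exactly. Their poses are not given: they have to be found in the camera images.
- carrier: orange slide carrier, a flat rigid plate 62 (x) x 130 (y) x 10 (z) mm, about 0.15 kg, with three glass slides inlaid in its top; it slides freely. Origin: centre of its underside; y runs along its length, z up. Either end may lead (it is symmetric)
- board: blue registration board, fixed, 190 (x) x 250 (y) x 10 mm, with two aluminium fences 12 mm thick that stand 12 mm above its top and form a corner. Origin: centre of its underside. The carrier starts on the board toward -x and -y of the corner, its length roughly along the board's y
- long_fence (a point): foot of the long fence's inner face, in the middle of its finger gap; axes as the board's. The fence lies along the board's +x edge, inner face at x = +81 mm of the board, from y = -75 to +125 mm with a finger gap from y = +20 to +76 mm
- side_fence (a point): foot of the side fence's inner face, in line with home; axes as the board's. The fence lies along the board's +y edge, inner face at y = +113 mm of the board, from x = -45 to +81 mm
- home (a point): point on the board's top where the centre of the carrier's underside lies once a long edge touches the long fence and a short edge the side fence: x = +50, y = +48, z = +10 mm in the board's frame; axes as the board's. The finger gap is level with this point
- lightbox: grey light box, fixed, 110 (x) x 180 (y) x 30 mm, with a white panel and four dark L-shaped corner guides on its top. Origin: centre of its underside
- nest (a point): centre of the nest on the light box's top, 30 mm above its underside; axes as the light box's. Four corner guides, 9 mm high, round a pocket of 66 (x) x 134 (y) mm: the carrier, length along y, has 2 mm to spare on every side. Between the guides 86 mm of each long side are open for the fingers
- block_blue: bystander: blue block with green caps, about 55 x 66 x 90 mm, standing; origin at the centre of its underside
- block_yellow: bystander: yellow block with green caps, about 55 x 66 x 90 mm, standing; origin at the centre of its underside
- petri: bystander: closed petri dish, 89 mm across, 15 mm high; origin at the centre of its underside
- timer: bystander: white lab timer 58 x 66 x 17 mm; origin at the centre of its underside
- bottle: bystander: white bottle with blue cap, 50 x 62 x 149 mm, standing at the back; origin at the centre of its underside
- jar: bystander: glass jar with green lid, 75 mm across, 109 mm high, standing at the back; origin at the centre of its underside

How it is judged:
On the way, in this order (a step that is already met when the one before it is completed fails the run):
1. the carrier lies flat on the board in the corner, both edges against the fences (x of carrier in the frame of home between -0.0025 and 0.0025 m and y of carrier in the frame of home between -0.0025 and 0.0025 m and z of carrier in the frame of home below 0.003 m and angle between the y axis of carrier and the y axis of home, either way round below 0.03 rad), for 0.2 s.
2. the carrier is gripped and lifted clear of the fences (z of carrier in the frame of home above 0.025 m and contact force between the fingers and carrier above 0.5 N), for 0.1 s.
At the end, for the whole second after the job is handed in: The carrier rests flat in the nest on the light box, released and still: its centre within 4 mm of the nest's centre, its underside within 3 mm of the light box's top, its length within 0.05 rad of the nest's y (either way round), level within 0.05 rad (horizontal distance between carrier and nest below 0.004 m and z of carrier in the frame of nest between -0.003 and 0.003 m and angle between the y axis of carrier and the y axis of nest, either way round below 0.05 rad and angle between carrier's own z axis and vertical below 0.05 rad and linear speed of carrier below 0.02 m/s); the robot touches nothing.
It fails at once if the carrier is lifted (more than 10 mm) off the part of the board where it started, instead of slid (judged more than 20 mm from home toward both -x and -y of the board, at 10 to 30 mm height) (z of carrier in the frame of home between 0.01 and 0.03 m and x of carrier in the frame of home between -0.15 and -0.02 m and y of carrier in the frame of home between -0.15 and -0.02 m).
It fails at once if the carrier is dropped into the nest: let go while its underside is more than 13 mm above the light box's top (horizontal distance between carrier and nest below 0.06 m and z of carrier in the frame of nest above 0.013 m and contact force between the fingers and carrier below 0.05 N).
It fails at once if the carrier is turned over or stood on edge (angle between carrier's own z axis and vertical above 0.6 rad).
It fails at once if a bystander (block, petri dish, timer, bottle or jar) is moved more than 30 mm (distance of any of block_blue, block_yellow, petri, timer, bottle, jar from where it was at the start of the episode above 0.03 m).
It also fails if it takes over 64 s, if anything falls off the work surface, if the arm or the gripper's body presses on something with over 40 N, if the wrist force passes 120 N, or if a joint passes its speed limit or range.

### The arm

A 6-joint arm with a two-finger parallel gripper is mounted at the origin on the work surface; the furniture and walls round the work are solid. World frame = base frame: x ahead of the robot, y to its left, z up, the work surface at z = 0. Lengths are in m, angles in rad, forces in N, time in s.
With the tool pointing down it reaches from about 0.275 to 0.975 m from the base axis. Payload 8.4 kg.
Tool frame: the origin (TCP) lies between the finger pads; the fingertips stand 8 mm ahead of it and the grasp point (between the pads) lies 11 mm behind it; z points along the fingers, y is the line along which they close (so a half turn about z gives the same grasp; the last joint's range is limited). The gripper opens to 92 mm and grips with 3 to 60 N. Pads are 20 mm wide; open, the fingers measure 128 mm over their backs; the gripper's body (75 mm by 189 mm) begins 69 mm behind the grasp point.
Start: joints at [-1.339, 0.353, 1.633, -0, 1.155, -0.002], TCP at [0.145, -0.608, 0.223] pointing down, gripper open.
Joint ranges: [-2.63, 2.63], [-0.92, 2.1], [0.06, 2.66], [-1.3, 4.44], [0, 2.69], [-3.02, 3.02]. Speed limits (rad/s): [2.22, 2.22, 2.79, 3.14, 3.14, 3.14].

### API

Orientations are given as [roll, pitch, yaw] about the fixed x, y, z axes, in that order (R = Rz(yaw) Ry(pitch) Rx(roll)).
In Python, from cell import ctrl gives the robot as it stands. Calls block until the motion is done:
- ctrl.move_to(position, orientation): joint-space move of the TCP to a pose.
- ctrl.servo_line(position, orientation=None, rate=0.15, force_limit=None): straight line of the TCP; orientation=None keeps the orientation; rate is the mean speed in m/s. With force_limit (N) it stops when the force on the tool has changed by that much, and returns True; else False.
- ctrl.set_joints(angles): joint-space move.
- ctrl.command_gripper(opening, force=None): finger opening in m; force is the grip in N (None keeps the last); returns when the fingers have stopped.
- ctrl.sleep(seconds).
- ctrl.solve_ik(position, orientation): joint angles nearest the present ones, or None.
- ctrl.snapshot(name): name is "side" or "top"; returns (picture, depth): 420x560x3 uint8, blue, green, red; 420x560 float32, m along the optical axis (not along the pixel's ray), 0 where there is no reading.
- ctrl.get_calibration(name): a dict with "mtx" (3x3 intrinsics, pixels), "R" (3x3) and "t" (3): a world point X has camera coordinates R X + t. Camera axes: x right, y down, z forward; pixel columns grow to the right and rows downward; lengths in m; the calibration is good to about 2 mm. A picture is of the moment at which its call begins. get_calibration takes no time and is no camera call.
A pose or a line that the arm cannot do raises ctrl.MotionError and nothing moves.
- ctrl.close_job(): hands the job in; it is judged then, once.
Trained networks look in the newest picture that a camera, given by its name, has taken for a name from the list of things; names that differ only in an ending like _2 or _b are one class to them, and where a whole thing is asked for, a point or a joint stands for the part that bears it (a point fixed in the world has none). Each returns a list of dicts, best first, with "confidence" (0 to 1); they miss things now and then, are a little off and sometimes report something else, mostly with a low value. They report only what shows in the picture. A call takes as long as a camera call.
- ctrl.cut_out(name, camera): "pixels" (420x560 bool, what is visible of it) and "point" ([column, row] in pixels, amid what is visible of it).
Readings, each from a call of its own:
- ctrl.current_time(): time.
- ctrl.current_q(): joint angles.
- ctrl.current_dq(): joint speeds.
- ctrl.current_joint_torque(): joint torques, N m.
- ctrl.current_eef_pos(): TCP position.
- ctrl.current_ee_rot(): TCP orientation.
- ctrl.current_contact_force(): force on the tool from outside, world axes, zero at the start.
- ctrl.current_moment(): the same for the moment, N m.
- ctrl.current_width(): finger opening in m.
- ctrl.current_finger_force(): force on a finger pad.
Only numpy, scipy, OpenCV 4.12 (cv2) and the standard library are available. Lean on these libraries where they do the work, as an engineer would, in place of code of your own. Each camera call takes 0.05 s, during which the arm holds its last target. There are 200 camera calls.

## Working session

There is one attempt and no reset: what is moved stays moved. The work goes in short steps, each a Python script; the robot and the scene stay as the last script left them, time stands still between calls to the robot, and variables do not carry over. Pictures are saved under pics/ and viewed, at most 10 in all, crops included, and the job is handed in when it is done.

```bash
ls; mkdir -p pics; cat > h.py <<'E'
import numpy as np, cv2
from cell import ctrl
def cloud(cam, depth):
    c=ctrl.get_calibration(cam); K=np.array(c["mtx"]);R=np.array(c["R"]);t=np.array(c["t"])
    v,u=np.mgrid[:420,:560]
    p=np.stack([(u-K[0,2])/K[0,0]*depth,(v-K[1,2])/K[1,1]*depth,depth],-1)
    return (p-t)@R   # R^T(p-t)
def rect(xy):
    (c,s,a)=cv2.minAreaRect(xy.astype(np.float32)*1000)
    if s[0]>s[1]: s=s[::-1]; a=a-90   # long side = y axis; a = x(short) dir
    a=(a+90)%180-90
    return np.array(c)/1000,np.array(s),a
E
python3 - <<'E'
from h import *
for cam in("top","side"):
    im,d=ctrl.snapshot(cam); cv2.imwrite(f"pics/{cam}0.png",im); np.savez(f"{cam}0.npz",im=im,d=d)
    P=cloud(cam,d); c=ctrl.get_calibration(cam); print(cam,-np.array(c["R"]).T@c["t"],np.array(c["mtx"])[0,0])
    for n in("carrier","board","lightbox","block_blue","block_yellow","petri","timer","bottle","jar"):
        for r in ctrl.cut_out(n,cam)[:2]:
            m=r["pixels"]&(d>0); q=P[m]
            if len(q)<20: continue
            z=np.percentile(q[:,2],90); k=abs(q[:,2]-z)<.006
            print(n,round(r["confidence"],2),r["point"],m.sum(),"z",z.round(4),*[x.round(4) if hasattr(x,'round') else x for x in rect(q[k][:,:2])])
print(ctrl.current_time(),ctrl.current_ee_rot())
E
```

```text
pics
top [ 0.44066061 -0.0749819   1.38715793] 473.8043632795047
carrier 0.84 [225.4, 213.4] 926 z 0.0243 [0.5162 0.1079] [ 61.0771 129.5782] 19.75826644897461
board 0.57 [214.2, 205.1] 4512 z 0.016 [0.5336 0.1286] [188.0187 251.1363] 6.569726943969727
lightbox 0.69 [212.2, 136.3] 707 z 0.1118 [0.7355 0.149 ] [58.5368 60.9124] 5.451939582824707
lightbox 0.63 [180.0, 119.9] 672 z 0.1475 [0.7845 0.2246] [28.3483 30.189 ] 40.76753234863281
block_yellow 0.65 [414.3, 251.3] 688 z 0.0904 [ 0.4138 -0.4285] [34.4837 61.1213] 12.06215763092041
petri 0.82 [367.3, 301.5] 758 z 0.0192 [ 0.2722 -0.2932] [85.1744 86.123 ] 0.4658645987510681
timer 0.89 [304.9, 188.8] 417 z 0.018 [ 0.591  -0.1212] [55.2007 64.2738] -51.11220932006836
timer 0.65 [364.1, 299.8] 755 z 0.0192 [ 0.2741 -0.2925] [85.6641 85.811 ] 64.649169921875
bottle 0.72 [182.7, 117.2] 639 z 0.1475 [0.783  0.2239] [26.4745 30.016 ] 23.49220848083496
bottle 0.23 [213.3, 204.1] 4641 z 0.0166 [0.5335 0.128 ] [188.3071 250.0575] 6.594417095184326
jar 0.87 [207.7, 137.0] 654 z 0.1119 [0.7349 0.1478] [59.2095 59.5029] -28.249202728271484
sid
[... 468 characters left out ...]
[246.2, 313.0] 1958 z 0.0885 [ 0.4078 -0.4337] [25.2482 55.8562] 11.485114097595215
block_yellow 0.48 [280.4, 174.5] 2231 z 0.016 [0.5328 0.1302] [186.8207 255.799 ] 6.109869956970215
petri 0.73 [171.2, 272.1] 715 z 0.0154 [ 0.2689 -0.2855] [74.4153 88.6952] -61.62274932861328
petri 0.67 [188.7, 304.9] 1716 z 0.0875 [ 0.3075 -0.398 ] [23.3179 49.5375] 22.073373794555664
timer 0.78 [309.0, 221.7] 369 z 0.0152 [ 0.5889 -0.1245] [55.7591 61.0138] -48.71095275878906
bottle 0.9 [352.0, 132.1] 512 z 0.1403 [0.7821 0.2176] [18.9545 31.876 ] 72.08903503417969
jar 0.92 [340.2, 154.2] 826 z 0.1083 [0.7355 0.148 ] [59.8396 60.4808] 87.71154022216797
1.0 [-3.14154409e+00 -1.22202040e-05  2.33737376e-01]
```

View pics/top0.png

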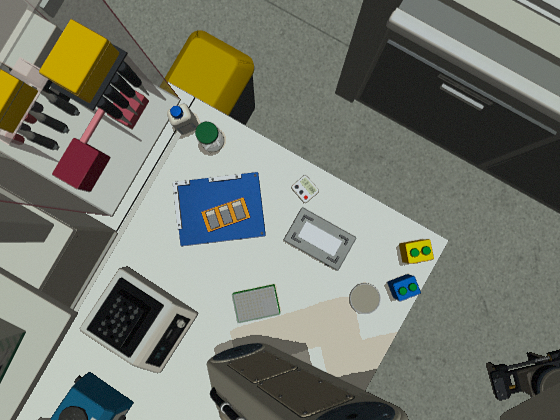

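View pics/side0.png

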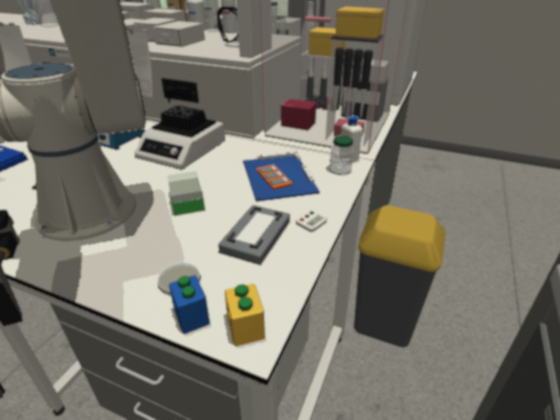

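The top view shows the board at (220,208), with its fences on the upper edge (+x) and the left edge (+y), so its yaw is about 6.6°. The carrier is at (225,214), tilted about 12° relative to the board. The light box is at (319,238), and the timer, blocks and petri dish are clear of the path. The side view agrees: carrier at (273,176), light box at (255,232). Next I'll refine the light box and board poses, then push toward the side fence.

```bash
cat >> h.py <<'E'
BO=np.array([.5336,.1290]); BA=np.radians(6.5)
def bw(x,y): # board mm -> world xy
    c,s=np.cos(BA),np.sin(BA); return BO+np.array([c*x-s*y,s*x+c*y])/1000
def wb(p):
    c,s=np.cos(BA),np.sin(BA); d=(np.asarray(p)[...,:2]-BO)*1000
    return np.stack([c*d[...,0]+s*d[...,1],-s*d[...,0]+c*d[...,1]],-1)
def pose(x,y,z): return [*bw(x,y),z]
def down(deg): return [np.pi,0,np.radians(deg)]
E
python3 - <<'E'
from h import *
for cam in("top","side"):
    f=np.load(cam+"0.npz"); P=cloud(cam,f["d"]); ok=f["d"]>0
    k=ok&(np.hypot(P[...,0]-.444,P[...,1]+.163)<.13)&(P[...,2]>.024)&(P[...,2]<.05); k=k&(np.hypot(P[...,0]-.59,P[...,1]+.12)>.045)
    print(cam,"box",rect(P[k][:,:2]),np.median(P[k][:,2]))
    b=wb(P); in_=ok&(abs(b[...,0])<110)&(abs(b[...,1])<140)
    blue=in_&(f["im"][...,0]>f["im"][...,2].astype(int)+50)
    print("board z",np.median(P[blue][:,2]))
    hi=in_&(P[...,2]>.0175)&~blue&((b[...,0]>70)|(b[...,1]>102)); q=b[hi]
    L=q[(q[:,0]>72)&(q[:,1]<100)]; S=q[(q[:,1]>104)&(q[:,0]<70)]
    for A in(L,S): print(len(A),np.percentile(A,[2,50,98],axis=0).round(1).tolist())
    if len(L)>20: print("long slope",np.degrees(np.polyfit(L[:,1],L[:,0],1)[0]))
    print("slope",np.degrees(np.polyfit(S[:,0],S[:,1],1)[0]) if len(S)>20 else None)
E
```

```text
top box (array([ 0.44493692, -0.16323062]), array([111.73955536, 180.47851562]), -30.12256622314453) 0.03049234464309876
board z 0.010198851627736778
164 [[81.0, -73.0], [86.7, -17.2], [92.8, 97.4]]
158 [[-40.9, 111.4], [12.8, 117.0], [67.4, 123.7]]
long slope -0.3480037911278622
slope 0.6011208068705841
side box (array([ 0.44460037, -0.16303275]), array([110.57627106, 183.32473755]), -29.09228515625) 0.02940973578990523
board z 0.00930304714219599
86 [[80.3, -74.4], [85.7, -20.8], [92.2, 95.4]]
89 [[-44.2, 109.7], [10.1, 115.4], [68.4, 126.2]]
long slope -0.014127469781596284
slope -0.13461648939458123
```

```bash
python3 - <<'E'
from h import *
try:
    o=down(96.5); ctrl.command_gripper(.02)
    ctrl.move_to(pose(-12,-122,.15),o); ctrl.servo_line(pose(-12,-122,.0215),rate=.12)
    print(ctrl.current_time(),ctrl.current_contact_force())
    r=ctrl.servo_line(pose(-12,-18,.0215),rate=.05,force_limit=6)
    print(r,wb(ctrl.current_eef_pos()),ctrl.current_eef_pos()[2],ctrl.current_contact_force(),ctrl.current_time())
    ctrl.servo_line(pose(-12,-60,.0215)); 
    ctrl.servo_line(pose(-60,-60,.10))
    im,d=ctrl.snapshot("top"); cv2.imwrite("pics/t1.png",cv2.resize(im[140:280,140:300],None,fx=4,fy=4))
    for cam in("top","side"):
        if cam=="side": im,d=ctrl.snapshot(cam)
        P=cloud(cam,d)
        for r in ctrl.cut_out("carrier",cam)[:1]:
            q=P[r["pixels"]&(d>0)]; q=q[q[:,2]>.016]; c,s,a=rect(q[:,:2]); print(cam,r["confidence"],len(q),wb(c),s,a)
except ctrl.MotionError as e: print(e)
print(ctrl.current_time())
E
```

```text
5.95 [-0.07442562 -0.56521046 -0.46491311]
True [-12.79152312 -27.84358367] 0.021298814072027238 [-1.49184747 -4.73502212  3.04233421] 7.6333
side 0.75 26 [-301.92363691 -373.875417  ] [51.97943497 80.4933548 ] -87.22611021995544
8.9667
```

View pics/t1.png

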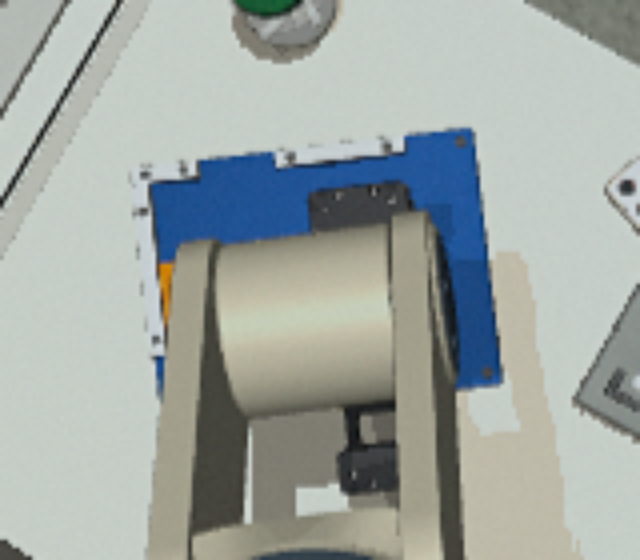

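The arm hides most of the carrier, but its orange end at (167,290) is against the side fence at (152,270). The contact position of y = -27.8 mm also matches flush. Next is the push along x.

```bash
python3 - <<'E'
from h import *
try:
    ctrl.move_to(pose(-88,46,.13),down(6.5)); ctrl.command_gripper(.05)
    ctrl.servo_line(pose(-88,46,.0215),rate=.12)
    r=ctrl.servo_line(pose(20,46,.0215),rate=.05,force_limit=6)
    print(r,wb(ctrl.current_eef_pos()),ctrl.current_eef_pos()[2],ctrl.current_contact_force(),ctrl.current_time())
    ctrl.sleep(.3)
    ctrl.servo_line(pose(-20,46,.0215)); ctrl.servo_line(pose(-40,46,.12)); ctrl.move_to(pose(-60,-190,.20),down(96.5))
    im,d=ctrl.snapshot("top"); cv2.imwrite("pics/t2.png",cv2.resize(im[140:280,140:300],None,fx=4,fy=4))
    for cam in("top","side"):
        if cam=="side": im,d=ctrl.snapshot(cam)
        np.savez(cam+"2.npz",im=im,d=d)
        P=cloud(cam,d)
        for r in ctrl.cut_out("carrier",cam)[:1]:
            q=P[r["pixels"]&(d>0)]; q=q[q[:,2]>.016]; c,s,a=rect(q[:,:2]); print(cam,r["confidence"],len(q),wb(c),s,a)
except ctrl.MotionError as e: print(e)
print(ctrl.current_time())
E
```

```text
True [ 8.87117264 45.83687497] 0.020996843025762345 [ 0.11861259 -0.01646564  0.02764546] 13.9417
top 0.62 911 [50.14100068 45.21744713] [ 63.3470726  130.55725098] 6.314640045166016
side 0.67 361 [49.10710984 45.40595009] [ 62.16032791 131.54516602] 7.5436787605285645
17.375
```

View pics/t2.png

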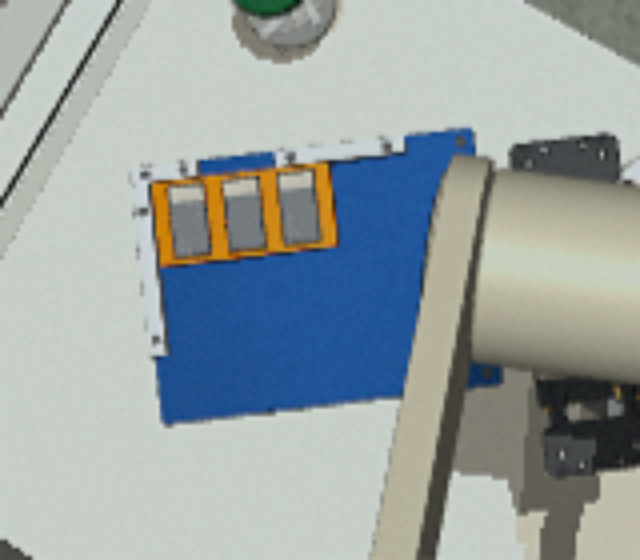

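The carrier at (245,215) is in the corner: its upper edge lies along the long fence and its left end is against the side fence. To make sure it's flush I'll nudge once more along y, then grip and lift.

```bash
python3 - <<'E'
from h import *
try:
    ctrl.command_gripper(.004)
    ctrl.move_to(pose(49,-55,.10),down(96.5)); ctrl.servo_line(pose(49,-55,.0215),rate=.12)
    r=ctrl.servo_line(pose(49,-18,.0215),rate=.03,force_limit=8)
    print(r,wb(ctrl.current_eef_pos()),ctrl.current_contact_force(),ctrl.current_time())
    ctrl.sleep(.3)
    ctrl.servo_line(pose(49,-50,.0215)); ctrl.servo_line(pose(49,-60,.10)); ctrl.move_to(pose(-60,-190,.20),down(96.5)) ; ctrl.command_gripper(.09)
    for cam in("top","side"):
        im,d=ctrl.snapshot(cam)
        np.savez(cam+"3.npz",im=im,d=d)
        P=cloud(cam,d)
        for r in ctrl.cut_out("carrier",cam)[:1]:
            q=P[r["pixels"]&(d>0)]; q=q[q[:,2]>.016]; c,s,a=rect(q[:,:2]); print(cam,r["confidence"],len(q),wb(c),s,a)
except ctrl.MotionError as e: print(e)
print(ctrl.current_time())
E
```

```text
True [ 48.95536317 -26.81861763] [ 0.30809893 -4.3822168   3.20619228] 20.7083
top 0.66 822 [49.23355272 47.16865329] [ 60.80007935 126.52027893] 7.447812557220459
side 0.83 379 [50.38915171 48.20526587] [ 64.52446747 134.29615784] 7.423583984375
24.3083
```

```bash
python3 - <<'E'
from h import *
try:
    ctrl.command_gripper(.05)
    ctrl.move_to(pose(-15,47,.09),down(6.5)); ctrl.servo_line(pose(-15,47,.0215),rate=.12)
    r=ctrl.servo_line(pose(20,47,.0215),rate=.04,force_limit=9)
    print(r,wb(ctrl.current_eef_pos()),ctrl.current_contact_force(),ctrl.current_time())
    ctrl.sleep(.3)
    ctrl.servo_line(pose(-5,47,.0215)); ctrl.servo_line(pose(-5,47,.09)); ctrl.command_gripper(.092)
    ctrl.move_to(pose(50,48,.09),down(96.5))
    r=ctrl.servo_line(pose(50,48,.0205),rate=.07,force_limit=10); print("descend hit",r,ctrl.current_eef_pos()[2])
    ctrl.command_gripper(.0,force=25); print("w",ctrl.current_width(),ctrl.current_finger_force())
    ctrl.servo_line(pose(50,48,.10),rate=.08)
    print("w",ctrl.current_width(),ctrl.current_finger_force(),ctrl.current_eef_pos(),ctrl.current_ee_rot())
except ctrl.MotionError as e: print(e)
print(ctrl.current_time())
E
```

```text
True [ 8.9623294  46.85246881] [-0.30273177  0.15980556  0.34132258] 28.1667
descend hit False 0.020941393666168
w 0.06166913657935059 25.00034898519516
w 0.0616323836895197 24.999708831310272 [0.57744361 0.18221096 0.09942938] [-3.14060939e+00  1.48705198e-04  1.68414431e+00]
34.3417
```

The carrier is gripped, with the fingers at 61.6 mm, and lifted. Before the transfer I'll refine the light box pose from the saved images.

```bash
python3 - <<'E'
from h import *
from scipy.optimize import minimize
for cam in("top","side"):
    f=np.load(cam+"0.npz"); im=f["im"].astype(int); d=f["d"]
    c=ctrl.get_calibration(cam);K=np.array(c["mtx"]);R=np.array(c["R"]);t=np.array(c["t"])
    v,u=np.mgrid[:420,:560]; ray=np.stack([(u-K[0,2])/K[0,0],(v-K[1,2])/K[1,1],np.ones(u.shape)],-1)@R; o=-R.T@t
    # maximise mean step across the box's top outline (smoothed grey image); plane z=.03
    g=cv2.GaussianBlur(cv2.cvtColor(f["im"],cv2.COLOR_BGR2GRAY).astype(np.float32),(0,0),1)
    def samp(xy,z):
        X=np.c_[xy,np.full(len(xy),z)]@R.T+t; p=X@K.T; p=(p[:,:2]/p[:,2:]).astype(np.float32)
        return cv2.remap(g,p[:,:1],p[:,1:],cv2.INTER_LINEAR)[:,0]
    def outline(w,h):
        s=np.linspace(-.93,.93,60); return np.r_[np.c_[s*w,0*s+h],np.c_[s*w,0*s-h],np.c_[0*s+w,s*h],np.c_[0*s-w,s*h]]
    def cost(p):
        a=p[2];M=np.array([[np.cos(a),-np.sin(a)],[np.sin(a),np.cos(a)]]);e=.003
        A=samp(outline(.055-e,.09-e)@M.T+p[:2],.03);B=samp(outline(.055+e,.09+e)@M.T+p[:2],.03)
        return -np.abs((B-A).reshape(4,60).mean(1)).sum()
    x0=[.4448,-.1631,np.radians(-29.6)]
    r=minimize(cost,x0,method="Nelder-Mead",options=dict(initial_simplex=np.array([x0]*4)+np.r_[[[0]*3],np.diag([.003,.003,.03])]))
    print(cam,r.x[:2],np.degrees(r.x[2]),r.fun,cost(x0))
    P=cloud(cam,d)
    k=(d>0)&(np.hypot(P[...,0]-.4448,P[...,1]+.1631)<.13)&(P[...,2]>.022)&(P[...,2]<.05)&(np.hypot(P[...,0]-.59,P[...,1]+.12)>.045)
    q=P[k&(abs(P[...,2]-.03)<.006)][:,:2]; w,V=np.linalg.eigh(np.cov(q.T)); print(" mean",q.mean(0),"ang",np.degrees(np.arctan2(V[1,0],V[0,0])))
E
```

```text
top [ 0.44467188 -0.16205879] -29.82420061854894 -192.07626342773438 -187.7245
 mean [ 0.44518938 -0.16326351] ang 150.30297431911796
side [ 0.45344897 -0.17215294] -28.926081626418878 -168.75108337402344 -109.36405
 mean [ 0.4423613  -0.17352453] ang 150.05867574813732
```

```bash
python3 - <<'E'
from h import *
try:
    o=down(60.3); ctrl.move_to([.4447,-.1628,.12],o); ctrl.servo_line([.4447,-.1628,.056],rate=.1); ctrl.sleep(.1)
    print(ctrl.current_eef_pos(),ctrl.current_ee_rot(),ctrl.current_contact_force(),ctrl.current_width())
    im,d=ctrl.snapshot("side"); np.savez("side4.npz",im=im,d=d); cv2.imwrite("pics/s4.png",cv2.resize(im[180:290,190:330],None,fx=5,fy=5,interpolation=cv2.INTER_CUBIC))
    im,d=ctrl.snapshot("top"); np.savez("top4.npz",im=im,d=d); cv2.imwrite("pics/t4.png",cv2.resize(im[190:290,260:380],None,fx=5,fy=5,interpolation=cv2.INTER_CUBIC))
except ctrl.MotionError as e: print(e)
print(ctrl.current_time())
E
```

```text
[ 0.44527132 -0.16296294  0.05661607] [ 3.14038789e+00 -2.06918624e-04  1.05251619e+00] [ 0.53933471  0.50468668 -1.67077221] 0.061780536290781486
36.7167
```

View pics/s4.png

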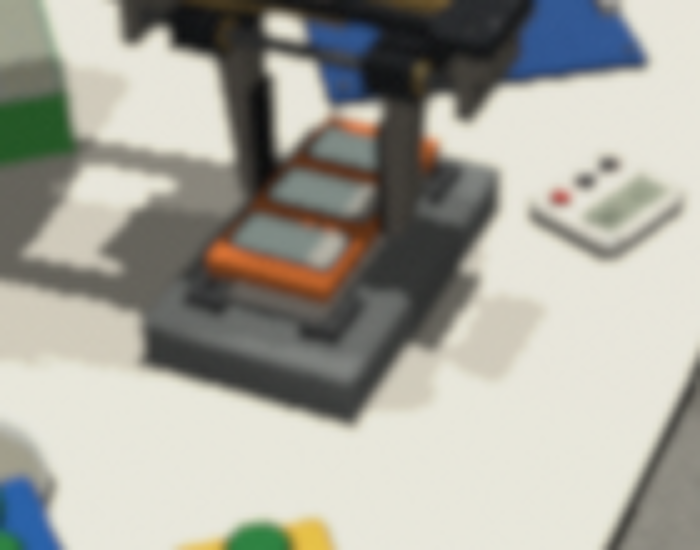

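View pics/t4.png

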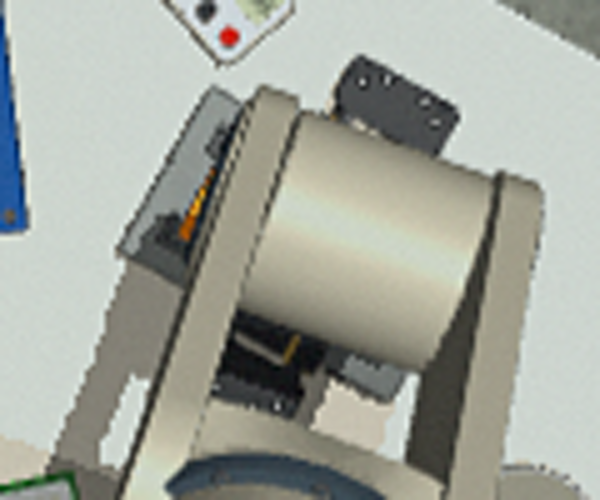

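The carrier hovers at (320,210) in the side crop, centred over the four dark guides at about (205,295), (335,315) and (445,185), with the fourth hidden. Next I'll lower it under force watch.

```bash
python3 - <<'E'
from h import *
try:
    r=ctrl.servo_line([.4445,-.1627,.0405],rate=.03,force_limit=4)
    ctrl.sleep(.1)
    print(r,ctrl.current_eef_pos(),ctrl.current_contact_force(),ctrl.current_moment(),ctrl.current_width())
    im,d=ctrl.snapshot("side"); np.savez("side5.npz",im=im,d=d); cv2.imwrite("pics/s5.png",cv2.resize(im[180:290,190:330],None,fx=5,fy=5,interpolation=cv2.INTER_CUBIC))
except ctrl.MotionError as e: print(e)
print(ctrl.current_time())
E
```

```text
True [ 0.44417217 -0.16260342  0.04056216] [-0.65866287 -0.38017034  5.4724476 ] [-0.01440961  0.02231145  0.00394983] 0.06140001213524506
37.3833
```

View pics/s5.png

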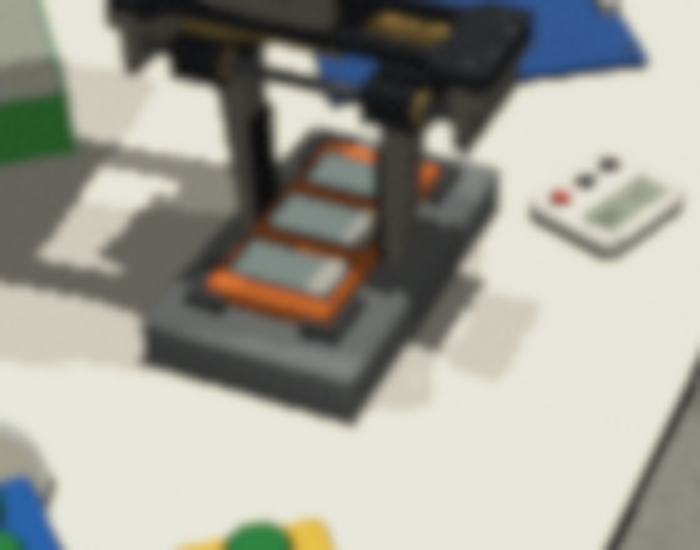

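The carrier sits between the guides, its near end at (270,300) behind the front pair. The TCP height of 40.6 mm matches full depth, so I'll release, retreat and check.

```bash
python3 - <<'E'
from h import *
ctrl.command_gripper(.085); p=ctrl.current_eef_pos()
ctrl.servo_line([p[0],p[1],.14],rate=.1); ctrl.move_to([.40,.20,.25],down(96))
for cam in("top","side"):
    im,d=ctrl.snapshot(cam); P=cloud(cam,d)
    if cam=="top": cv2.imwrite("pics/t6.png",cv2.resize(im[190:290,260:380],None,fx=5,fy=5,interpolation=cv2.INTER_CUBIC))
    for r in ctrl.cut_out("carrier",cam)[:1]:
        q=P[r["pixels"]&(d>0)]; q=q[q[:,2]>.034]; print(cam,r["confidence"],rect(q[:,:2]),np.median(q[:,2]))
        A=np.c_[q[:,:2]-q[:,:2].mean(0),np.ones(len(q))]; print("tilt",np.linalg.lstsq(A,q[:,2],rcond=None)[0])
print(ctrl.current_time(),ctrl.current_contact_force(),ctrl.current_width())
E
```

```text
top 0.8 (array([ 0.44474481, -0.16362175]), array([ 61.74340057, 130.23324585]), -29.21152114868164) 0.04067411243736254
tilt [ 0.01203585 -0.0074951   0.04076844]
side 0.83 (array([ 0.4434411, -0.1638289]), array([ 63.3212204 , 134.42645264]), -30.358051300048828) 0.03966936961793383
tilt [-0.00574244  0.00930733  0.03950647]
40.675 [ 0.76733703 -0.05068101 -0.17151807] 0.08497064504303714
```

View pics/t6.png

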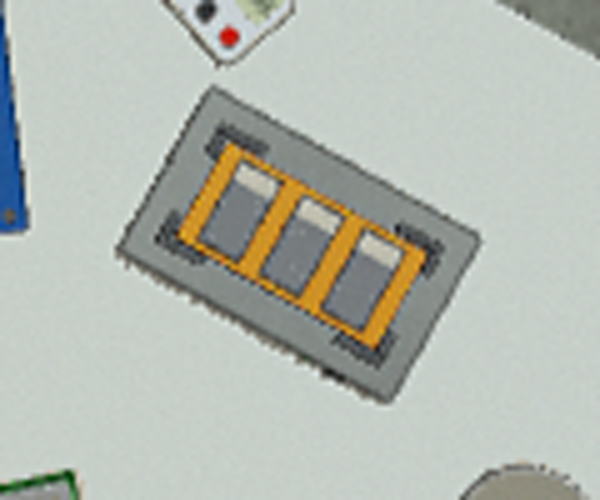

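The carrier lies flat at (305,245) between all four guides, with its top at 40 mm. The gripper is clear, so I'm handing in.

```bash
python3 -c "
from cell import ctrl
print(ctrl.close_job())"
```

```text
the job is handed in; nothing more can be done
None
```

The carrier was pushed flush into the corner, gripped, lifted and lowered into the nest, where the last camera check showed it flat between all four guides; I handed the job in at about 41 s, and no verdict was returned.

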